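# Set the roughing machine's lever to heel pads

## Task

Change the sole-roughing machine over to heel pads: push the black lever out of the slot it stands in and through the H-shaped gate until it is fully home at the end of the slot marked by the raised round disc. Only push the lever with the fingertips or the outside of the fingers, never pinch it, and do not run it into any other slot on the way. Leave the shoe last, the tin and the insoles where they are.

Things in the scene. Friction and masses are not known exactly. Their poses are not given: they have to be found in the camera images.
- machine: Grey gearbox of the bench roughing machine, fixed, 260 x 240 x 92 mm (x, y, z), turned by up to 0.4 rad. Origin: centre of its underside, on the table; x to its far side (away from the robot), y to its left, z up. A motor sticks out at the far side (to x = 275 mm, 91 mm high), a brush wheel with guard at the right (to y = -180 mm, 113 mm high).
- gate (a point): Middle of the H gate, on the top face of its aluminium plate (180 x 150 x 8 mm, fixed), 102 mm above the table, axes as the machine's. The H is 16 mm wide: two slots along x, centred at y = +22 and -22 mm, ending at x = +27 and -27 mm, joined by one cross passage along y at x = 0. Slot ends: far left (+x, +y), far right (+x, -y), near left (-x, +y), near right (-x, -y).
- yoke (a joint): Tilt of the lever along the machine's x, rad: 0 in the cross passage, positive leaning to +x (far), negative to -x (near). Stops at the slot ends at about +0.27 and -0.27. No spring: the lever stays where it is left (friction; about 2 N at the handle moves it).
- lever (a joint): Tilt of the lever along the machine's y, rad: positive leaning to +y (left). About +0.27 in the left slots and -0.27 in the right slots. It can change sides only while joint yoke is within about 0.04 of 0. Same friction, no spring.
- handle (a point): Centre of the lever's upright black handle, a cylinder 28 mm in diameter, 75 mm long (along the point's z), on a 9 mm steel stem. The lever always starts in the near left slot.
- pivot (a point): Fixed point inside the machine, 20 mm above the table, about which the lever tilts. The handle's centre is 145.5 mm from it, its top 183 mm. From the pivot, along the machine's axes, with yoke a and lever b, the centre is at x = 0.1455 cos b sin a, y = 0.1455 sin b, z = 0.1455 cos b cos a (m): about 39 mm to each side of the middle.
- heel_mark: Mark of the wanted slot: raised dark steel round disc, 32 mm in diameter, 5 mm thick, fixed on the gate plate. Origin: centre of its underside. It lies beyond the end of the wanted slot, 68 mm from the gate's middle along x and 30 mm along y: at the far left, far right or near right slot end (the signs of its x and y in the machine's frame tell which).
- sole_mark: Another slot's mark: raised sole outline, 50 x 22 mm, 5 mm thick, same steel, fixed, at another slot end. Origin: its middle, underside.
- shank_mark: Another slot's mark: one raised narrow bar, 46 x 8 mm, 5 mm thick, same steel, fixed, at another slot end. Origin: its middle, underside.
- twin_mark: Mark of the near left slot, where the lever starts: two raised parallel bars, each 36 x 8 mm, 5 mm thick, fixed. Origin: midway between them, underside.
- shoe_last: Loose mauve shoe last, about 245 x 86 x 92 mm, on the table to the left of the machine; bystander. Origin: on its underside, about midway; x points to the toe.
- tin: Loose plain steel tin, 68 mm in diameter, 85 mm tall, on the table near the machine's near right corner; bystander. Origin: centre of its underside.
- insoles: Loose flat stack of three insoles, about 230 x 84 x 18 mm, on the table to the right of the machine; bystander. Origin: underside, about midway.

How it is judged:
By the outcome, as a careful person would: the job done as asked, in the order asked, and still so for the second after the job is handed in, with the robot touching nothing.
It also fails if it takes over 51 s, if anything falls off the work surface, if the arm or the gripper's body presses on something with over 40 N, if the wrist force passes 120 N, or if a joint passes its speed limit or range.

## Robot

A 7-joint arm with a two-finger parallel gripper is mounted at the origin on the work surface. World frame = base frame: x ahead of the robot, y to its left, z up, the work surface at z = 0. Lengths are in mm, angles in rad, forces in N, time in s.
With the tool pointing down it reaches from about 350 to 900 mm from the base axis. Payload 7.2 kg.
Tool frame: the origin (TCP) lies at the very end of the fingers, on their centre line; the grasp point (between the pads) lies ctrl.tcp_to_grasp behind it (ctrl.tcp_to_grasp is the distance from the TCP to the grasp point, in mm); x points along the fingers, y is the direction in which the jaws open and shut, and the axes are right-handed (so a half turn about x gives the same grasp; the last joint's range is limited). The gripper opens to 85 mm and grips with 20 to 120 N. Pads are 22 mm wide; open, the fingers measure 114 mm over their backs; the gripper's body (76 mm by 85 mm) begins 54 mm behind the grasp point. The pads swing forward as they close: fully open they stand 13 mm farther back than shut.
Start: joints at [-1.294, 0.411, -0.013, 1.596, 0.006, 1.134, -0.082], TCP at [211.265, 588.215, 200.197] pointing down, gripper open.
Joint ranges: [-2.95, 2.95], [-0.29, 1.99], [-1.47, 1.44], [0.14, 2.54], [-1.03, 4.17], [0.13, 1.85], [-2.86, 2.86]. Speed limits (rad/s): [2.39, 2.39, 3.01, 3.01, 3.14, 3.14, 3.14].

## Interface

Orientations are given as a unit quaternion [x, y, z, w].
In Python, from plant import ctrl, fingers, monitor, imaging, spot_in gives the robot as it stands. Calls block until the motion is done:
- ctrl.goto(position, orientation): joint-space move of the TCP to a pose.
- ctrl.servo_line(position, frame=None, vel=150, f_stop=None): straight line of the TCP; frame=None keeps the orientation; vel is the mean speed in mm/s. With f_stop (N) it stops when the force on the tool has changed by that much, and returns True; else False.
- ctrl.movej(angles): joint-space move.
- fingers.gripper_to(opening, strength=None): finger opening in mm; strength is the grip in N (None keeps the last); returns when the fingers have stopped.
- ctrl.sleep(seconds).
- ctrl.solve_ik(position, orientation): joint angles nearest the present ones, or None.
- monitor.sense(): the state.
- imaging.camera(name): name is "scene" or "top" or "wrist"; returns a dict with "img" (420x560x3 uint8, red, green, blue), "camera_matrix" (3x3 intrinsics, pixels), "eye" and "rotation" of the camera in the world. Camera axes: x right, y down, z forward; pixel columns grow to the right and rows downward; lengths in mm; the calibration is good to about 2 mm. A picture is of the moment at which its call begins. There is no depth.
A pose or a line that the arm cannot do raises ctrl.IKError and nothing moves.
- ctrl.finish_job(): hands the job in, once; it reports no verdict.
Trained networks look in the newest picture that a camera, given by its name, has taken for a name from the list of things; names that differ only in an ending like _2 or _b are one class to them, and where a whole thing is asked for, a point or a joint stands for the part that bears it (a point fixed in the world has none). Each returns a list of dicts, best first, with "confidence" (0 to 1); they miss things now and then, are a little off and sometimes report something else, mostly with a low value. They report only what shows in the picture. A call takes as long as a camera call.
- spot_in(camera, target): "box" ([left, top, right, bottom] in pixels, round what is visible of it).
The state is a dict: "clock": time; "q": joint angles; "qvel": joint speeds; "tau": joint torques, N m; "position": TCP position; "ee_rot": TCP orientation; "contact_force": force on the tool from outside, world axes, zero at the start; "ft_torque": the same for the moment, N m; "finger_gap": finger opening in mm.
Only numpy, scipy, OpenCV 4.12 (cv2) and the standard library are available. Lean on these libraries where they do the work, as an engineer would, in place of code of your own. Each camera call takes 0.05 s, during which the arm holds its last target.

## Working session

There is one attempt and no reset: what is moved stays moved. The work goes in short steps, each a Python script; the robot and the scene stay as the last script left them, time stands still between calls to the robot, and variables do not carry over. Pictures are saved under pics/ and viewed, and the job is handed in when it is done.

```bash
mkdir -p pics; cat > h.py <<'E'
import numpy as np, cv2
from plant import ctrl, fingers, monitor, imaging, spot_in
def snap(n,f):
    c=imaging.camera(n); cv2.imwrite('pics/'+f,c['img'][:,:,::-1]); return c
def ray_z(c,u,v,z):
    K=np.array(c['camera_matrix']);R=np.array(c['rotation']);e=np.array(c['eye'])
    d=R@np.linalg.solve(K,[u,v,1]); return e+d*(z-e[2])/d[2]
def proj(c,p):
    K=np.array(c['camera_matrix']);R=np.array(c['rotation']);e=np.array(c['eye'])
    q=K@(R.T@(np.array(p)-e)); return q[:2]/q[2]
E
python3 - <<'E'
from h import *
for n in ['top','scene']:
    c=snap(n,n+'0.png'); print(n,c['eye'],np.round(c['rotation'],3).tolist())
    for t in ['machine','lever','heel_mark','sole_mark','shank_mark','twin_mark','tin','shoe_last']:
        for r in spot_in(n,t)[:2]:
            b=r['box']; u,v=(b[0]+b[2])/2,(b[1]+b[3])/2
            print(t,np.round(b),round(r['confidence'],2),np.round(ray_z(c,u,v,105)))
s=monitor.sense();print(s['clock'],s['ee_rot'],ctrl.tcp_to_grasp)
E
```

```text
top [ 441.05688502   30.12109321 1006.38507743] [-0.699, 0.713, -0.039, 0.036]Traceback (most recent call last):
  File "<stdin>", line 7, in <module>
  File "h.py", line 7, in ray_z
    d=R@np.linalg.solve(K,[u,v,1]); return e+d*(z-e[2])/d[2]
      ~^~~~~~~~~~~~~~~~~~~~~~~~~~~
ValueError: matmul: Input operand 1 has a mismatch in its core dimension 0, with gufunc signature (n?,k),(k,m?)->(n?,m?) (size 3 is different from 4)
```

```bash
sed -i "s/R=np.array(c\['rotation'\])/R=Rotation.from_quat(c['rotation']).as_matrix()/; 1i from scipy.spatial.transform import Rotation" h.py
python3 - <<'E'
from h import *
for n in ['top','scene']:
    c=snap(n,n+'0.png'); print(n,c['eye'],np.round(c['rotation'],3).tolist())
    for t in ['machine','lever','heel_mark','sole_mark','shank_mark','twin_mark','tin','shoe_last']:
        for r in spot_in(n,t)[:2]:
            b=r['box']; u,v=(b[0]+b[2])/2,(b[1]+b[3])/2
            print(t,np.round(b),round(r['confidence'],2),np.round(ray_z(c,u,v,105)))
s=monitor.sense();print(s['clock'],s['ee_rot'],ctrl.tcp_to_grasp)
E
```

```text
top [ 441.05688502   30.12109321 1006.38507743] [-0.699, 0.713, -0.039, 0.036]
machine [242.  78. 388. 268.] 0.61 [613. -47. 105.]
lever [271. 211. 289. 230.] 0.83 [515.  27. 105.]
lever [265. 212. 289. 232.] 0.37 [512.  33. 105.]
sole_mark [300. 169. 322. 178.] 0.62 [611. -39. 105.]
twin_mark [274. 235. 292. 250.] 0.48 [470.  22. 105.]
tin [364. 261. 404. 292.] 0.87 [ 399. -180.  105.]
shoe_last [174. 150. 211. 256.] 0.59 [555. 205. 105.]
scene [939.52308812 696.23283738 635.51271064] [0.222, 0.85, -0.46, -0.125]
machine [152. 165. 341. 290.] 0.82 [631.  43. 105.]
lever [286. 173. 306. 212.] 0.7 [469. -25. 105.]
heel_mark [239. 214. 254. 226.] 0.54 [618.  18. 105.]
sole_mark [228. 201. 249. 214.] 0.64 [613. -34. 105.]
sole_mark [150. 165. 345. 289.] 0.28 [628.  43. 105.]
shank_mark [287. 171. 304. 211.] 0.51 [464. -33. 105.]
shank_mark [297. 201. 311. 210.] 0.26 [482.  30. 105.]
twin_mark [295. 199. 314. 208.] 0.54 [476.  24. 105.]
tin [273. 160. 298. 181.] 0.86 [ 435. -129.  105.]
shoe_last [262. 255. 368. 343.] 0.87 [621. 279. 105.]
shoe_last [294. 200. 311. 208.] 0.44 [480.  23. 105.]
1.0 [ 0.12131659  0.69662587 -0.12130067  0.69662101] 18.700000000000003
```

View pics/top0.png

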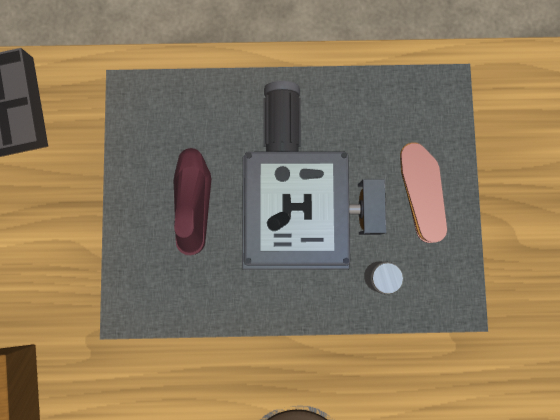

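View pics/scene0.png

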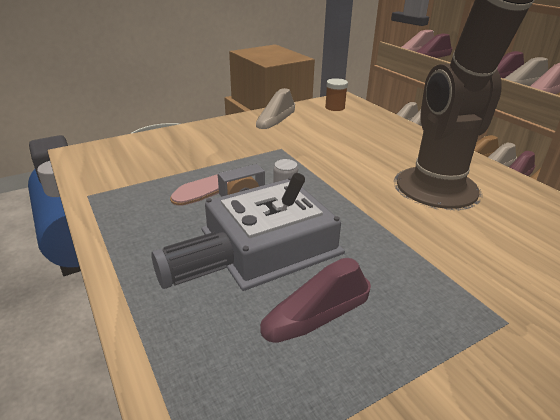

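```bash
python3 - <<'E'
from h import *
from scipy.optimize import least_squares
c=imaging.camera('top'); im=c['img']
cv2.imwrite('pics/topcrop.png',cv2.resize(im[140:275,230:400],None,fx=4,fy=4,interpolation=cv2.INTER_CUBIC)[:,:,::-1])
g=im.astype(int).max(2)
m=(g<150).astype(np.uint8); 
# plate mask
pl=(g>150).astype(np.uint8); n,l,s,ce=cv2.connectedComponentsWithStats(pl[150:265,240:355]); k=1+np.argmax(s[1:,4]); ys,xs=np.nonzero(l==k)
rect=cv2.minAreaRect(np.c_[xs+240,ys+150].astype(np.float32)); print(rect)
box=cv2.boxPoints(rect); print(np.round([ray_z(c,*p,102) for p in box],1))
P=[]
for (u,v) in [(283,174),(311,174),(283,240),(312,240)]:
    w=np.clip(190-g[v-9:v+10,u-14:u+15],0,None)*1.0
    yy,xx=np.mgrid[v-9:v+10,u-14:u+15]; p=((w*xx).sum()/w.sum(),(w*yy).sum()/w.sum()); P.append(ray_z(c,*p,105)[:2]); print(np.round(p,1),np.round(P[-1],1))
P=np.array(P);L=np.array([[68,30],[68,-30],[-68,30],[-68,-30]])
def T(x,L): 
    C,S=np.cos(x[2]),np.sin(x[2]); return x[:2]+L@np.array([[C,S],[-S,C]])
r=least_squares(lambda x:(T(x,L)-P).ravel(),[540,0,0]);print(r.x,r.fun.reshape(-1,2).round(1))
E
```

```text
((297.0, 207.0), (86.0, 74.0), 90.0)
[[634.1  66.1 102. ]
 [631.2 -87.5 102. ]
 [453.4 -81.9 102. ]
 [456.3  68.6 102. ]]
[282.  173.4] [613.   20.9]
[310.5 173.5] [611.7 -38. ]
[282.1 239.4] [476.8  23.3]
[311.5 239.3] [475.8 -36.5]
[ 5.44318623e+02 -7.55336987e+00 -1.51223952e-02] [[-0.2  0.5]
 [ 0.2 -0.6]
 [-0.1  0.2]
 [ 0.1 -0. ]]
```

View pics/topcrop.png

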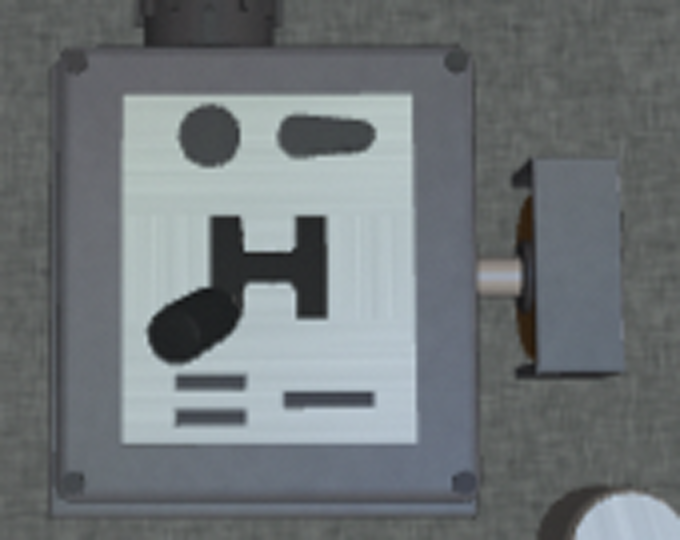

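The disc is at the far-left slot end: top image (283,174), to the left of the sole outline at (311,174). The lever stands near left at about (280,220), so a straight push along machine +x is enough. I'll bias it slightly to +y so it can't drift into the cross passage.

```bash
cat >> h.py <<'E'
G=np.array([544.3,-7.55]); TH=-0.0151
def W(x,y,z):
    C,S=np.cos(TH),np.sin(TH); return [G[0]+C*x-S*y,G[1]+S*x+C*y,z]
def ori(yaw,sg=1):
    a=TH+yaw; y=sg*np.array([-np.sin(a),np.cos(a),0]); x=np.array([0,0,-1.]); 
    return Rotation.from_matrix(np.c_[x,y,np.cross(x,y)]).as_quat()
def st():
    s=monitor.sense(); print(round(s['clock'],2),np.round(s['position'],1),np.round(s['contact_force'],1),s['finger_gap'],np.round(s['q'],2))
E
python3 - <<'E'
from h import *
for sg in (1,-1):
    print(sg,ctrl.solve_ik(W(-95,46,250),ori(.2,sg)),ctrl.solve_ik(W(15,40,145),ori(.2,sg)))
fingers.gripper_to(0); st()
p=monitor.sense()['position']; ctrl.servo_line([p[0],p[1],270],vel=200)
sg=min((1,-1),key=lambda s:np.abs(np.array(ctrl.solve_ik(W(-95,46,270),ori(.2,s)))-monitor.sense()['q']).max())
print(sg)
ctrl.goto(W(-95,46,270),ori(.2,sg)); st()
ctrl.servo_line(W(-95,46,145),vel=120,f_stop=10); st()
snap('scene','s1.png');snap('top','t1.png')
E
```

```text
1 [-0.62893208  0.05163229  0.45816098  1.94763185 -0.02503617  1.14776278
  1.5946763 ] [-0.40882854  0.36529498  0.34040241  1.83669054 -0.14570974  0.96389105
  1.7498553 ]
-1 [-0.91783786  0.04723399  0.76615492  1.96075646 -0.03592299  1.14703
 -1.52336012] [-0.69542646  0.42565412  0.73268334  1.85425809 -0.33688442  0.98911452
 -1.20471329]
1.82 [211.2 588.2 200.2] [-0.  -0.5  0.8] 0.19175395774760054 [-1.29  0.41 -0.01  1.6   0.01  1.13 -0.08]
-1
4.46 [450.1  40.8 269.9] [ 0.   0.5 -0.7] -0.07370246175766322 [-0.88  0.03  0.72  1.93 -0.02  1.19 -1.54]
5.65 [450.5  39.9 145.5] [ 0.1 -0.2 -0.4] -0.2922195058191008 [-0.81  0.2   0.72  2.1  -0.17  0.9  -1.39]
```

View pics/s1.png

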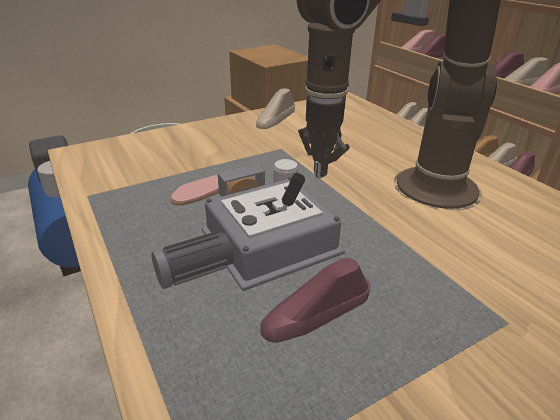

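View pics/t1.png

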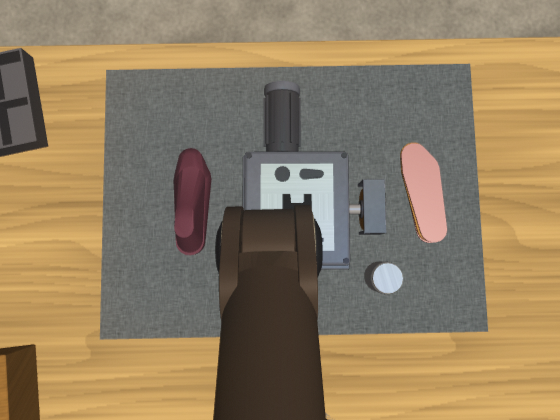

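The closed fingertips, at about (320,172) in the scene picture, stand behind the lever handle at (293,190). Nothing is touching. I'll push in stages.

```bash
python3 - <<'E'
from h import *
for x,y in [(-60,46),(-40,45)]:
    print(ctrl.servo_line(W(x,y,145),vel=50,f_stop=15)); st()
snap('scene','s2.png')
for r in spot_in('scene','lever')[:2]: print(r)
E
```

```text
False
6.6 [485.   39.2 144.9] [-0.9  0.2 -0.7] 0.3173378946615068 [-0.77  0.27  0.71  2.02 -0.22  0.92 -1.33]
False
7.15 [505.4  37.9 144.9] [-0.1  0.1 -0.3] 0.18258661721404482 [-0.74  0.31  0.7   1.98 -0.25  0.93 -1.3 ]
{'box': [277.0, 171.5, 296.1, 214.6], 'confidence': 0.57}
```

View pics/s2.png

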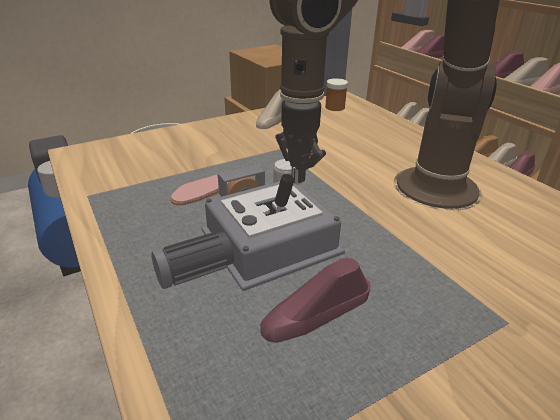

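The lever is moving, with its top now at (284,177), and the push force is small. I'll continue through the crossing.

```bash
cat >> h.py <<'E'
def lev(a,b,r=183):
    r=float(r); x,y,z=r*np.cos(b)*np.sin(a),r*np.sin(b),r*np.cos(b)*np.cos(a)
    return W(x,y,20+z)
E
python3 - <<'E'
from h import *
for x,y in [(-25,45),(-18,44)]:
    print(ctrl.servo_line(W(x,y,145),vel=50,f_stop=15)); st()
c=snap('scene','s3.png'); im=c['img'][130:260,200:360].copy()
im=cv2.resize(im,None,fx=5,fy=5,interpolation=cv2.INTER_CUBIC)
for b,col in ((.27,(255,0,0)),(0.1,(0,255,0))):
    for a in (0,.1,):
        p,q=[tuple(int(v) for v in (proj(c,lev(a,b,r))-[200,130])*5) for r in (108,183)]
        cv2.line(im,p,q,col,1)
cv2.imwrite('pics/s3c.png',im[:600,:,::-1])
E
```

```text
False
7.7 [520.4  37.7 144.9] [-0.6  0.1  0.2] 0.042701372898361074 [-0.72  0.34  0.69  1.94 -0.27  0.95 -1.28]
False
7.99 [527.4  36.6 145. ] [ 0.2 -0.3  0.2] 0.05597635155320124 [-0.71  0.35  0.69  1.93 -0.27  0.95 -1.27]
```

View pics/s3c.png

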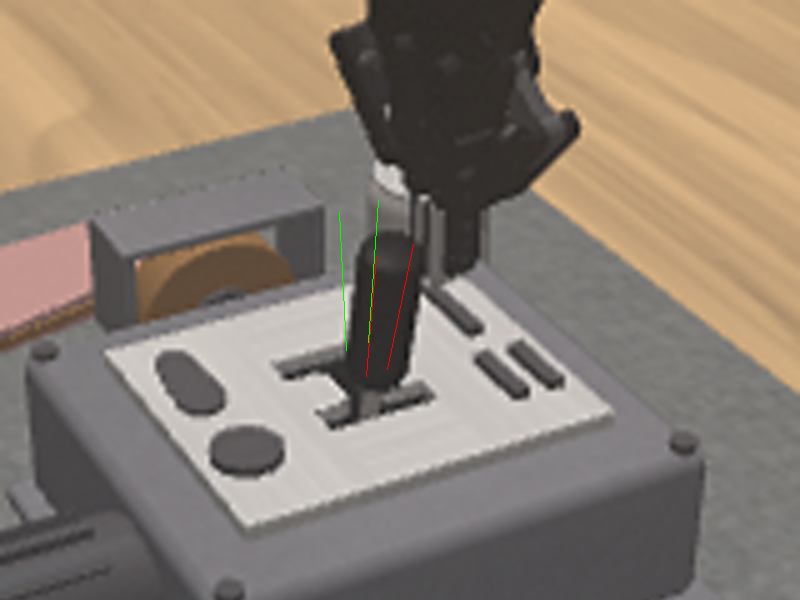

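The lever has reached the crossing, with yoke just past 0, and the stem is still in the left slot at about (360,400) in the crop. I'll push on to the far end.

```bash
python3 - <<'E'
from h import *
for x,y in [(-8,43),(0,42),(25,42)]:
    r=ctrl.servo_line(W(x,y,145),vel=35,f_stop=14); print(r); st()
    if r: break
c=snap('scene','s4.png'); im=c['img'][130:250,200:360].copy()
im=cv2.resize(im,None,fx=5,fy=5,interpolation=cv2.INTER_CUBIC)
for a in (.2,.27):
        p,q=[tuple(int(v) for v in (proj(c,lev(a,.27,r))-[200,130])*5) for r in (108,183)]
        cv2.line(im,p,q,(255,0,0),1)
cv2.imwrite('pics/s4c.png',im[:,:,::-1])
E
```

```text
False
8.47 [537.3  35.4 145. ] [-0.8  0.3 -0. ] 0.04030002993220142 [-0.69  0.37  0.69  1.91 -0.28  0.96 -1.26]
False
8.86 [545.3  34.3 145. ] [ 0.4 -0.1 -0.2] 0.2625360395719226 [-0.68  0.39  0.68  1.89 -0.29  0.97 -1.25]
True
9.57 [566.   34.1 143.9] [-4.5 -0.2  5.2] 0.06609981471429154 [-0.65  0.43  0.67  1.83 -0.32  1.   -1.23]
```

View pics/s4c.png

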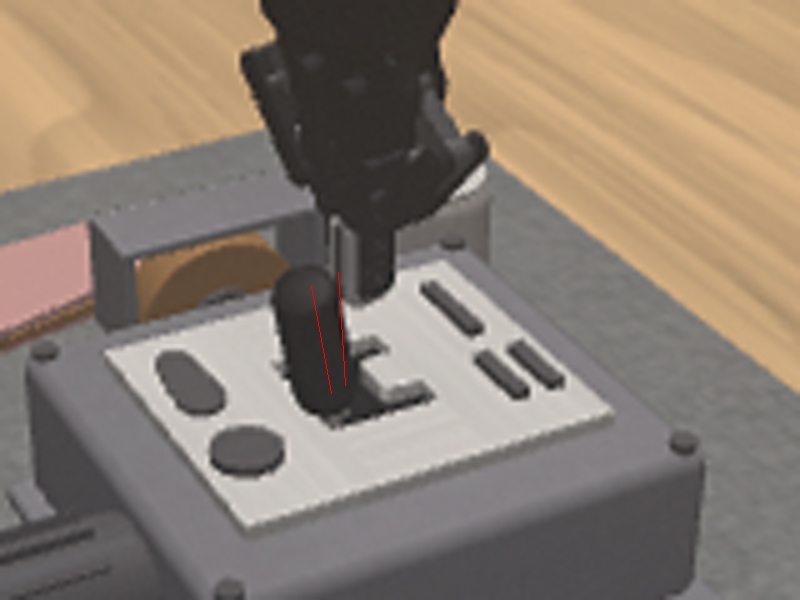

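The force stop tripped with the lever at the far-left end, close to the 0.27 overlay line. One firmer, slow nudge will confirm it is home, then I'll retreat and check.

```bash
python3 - <<'E'
from h import *
p=monitor.sense()['position']
r=ctrl.servo_line(W(29,42,145),vel=15,f_stop=20); print(r); st()
ctrl.servo_line(W(-60,46,146),vel=100)
ctrl.servo_line(W(-95,46,270),vel=150)
ctrl.goto([330,250,330],ori(.2,-1)); st()
for n in ('scene','top'):
    c=snap(n,n+'5.png'); print(spot_in(n,'lever')[:2])
    o=(200,130) if n=='scene' else (220,140)
    im=c['img'][o[1]:o[1]+120,o[0]:o[0]+160].copy()
    im=cv2.resize(im,None,fx=5,fy=5,interpolation=cv2.INTER_CUBIC)
    for a in (.2,.27):
        p,q=[tuple(int(v) for v in (proj(c,lev(a,.27,r))-o)*5) for r in (108,183)]
        cv2.line(im,p,q,(255,0,0),1)
    cv2.imwrite(f'pics/{n}5c.png',im[:,:,::-1])
E
```

```text
False
10.35 [567.7  34.1 143.7] [-21.3   0.5  11. ] -0.03414422977613102 [-0.64  0.44  0.67  1.81 -0.32  1.02 -1.23]
13.38 [330.7 249.  329.4] [0.6 0.2 0. ] -0.1726628646219646 [-1.32 -0.1   0.52  1.89  0.05  1.34 -2.2 ]
[{'box': [256.9, 182.5, 273.6, 215.2], 'confidence': 0.95}, {'box': [152.3, 164.3, 339.8, 290.9], 'confidence': 0.15}]
[{'box': [268.5, 170.3, 289.0, 200.7], 'confidence': 0.56}, {'box': [269.0, 171.1, 287.2, 200.2], 'confidence': 0.44}]
```

View pics/scene5c.png

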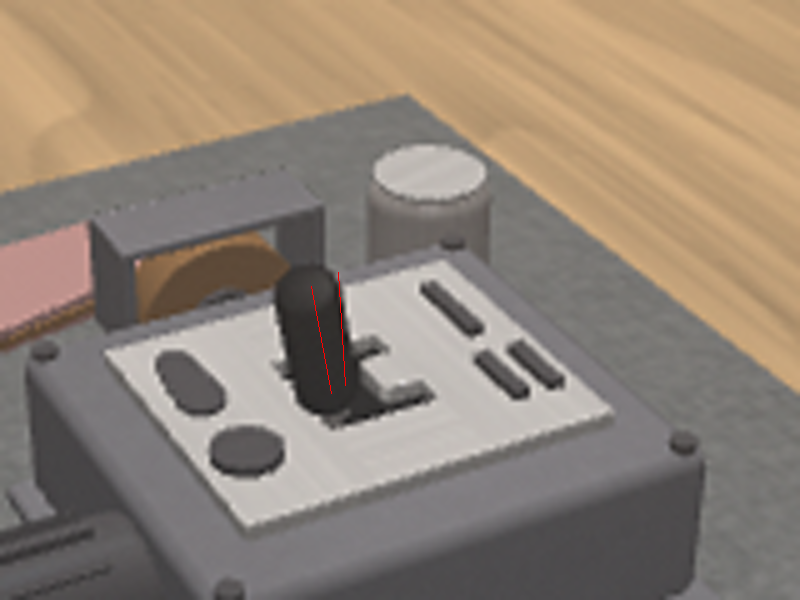

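View pics/top5c.png

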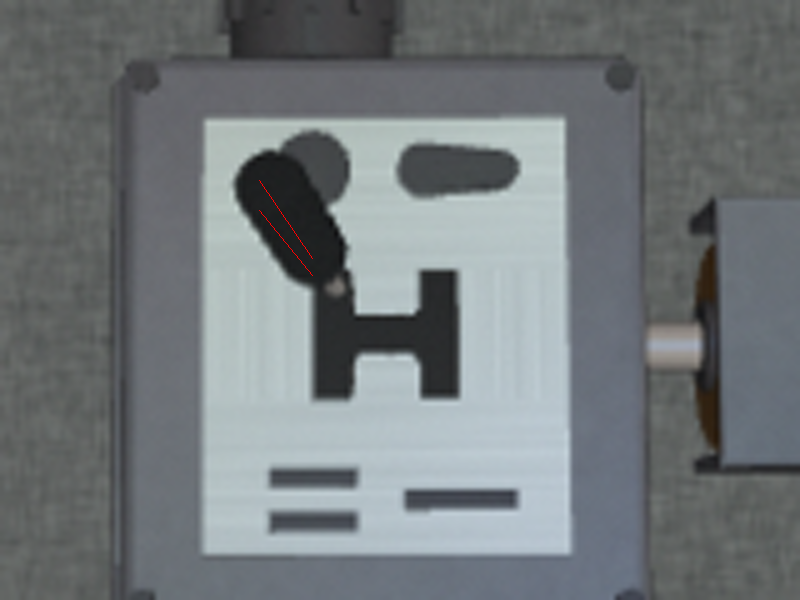

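View pics/top5.png

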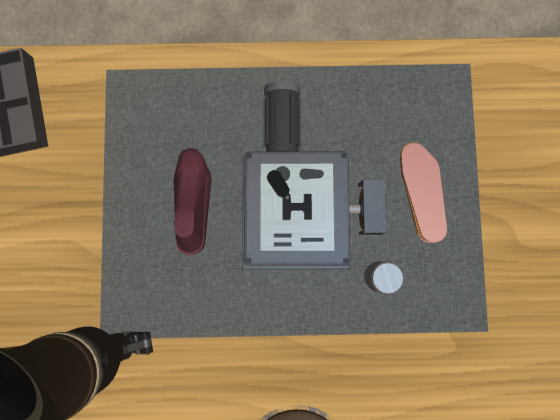

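Both views show the lever leaning far left beside the disc, level with or just past the 0.27 line. It gave only 1.7 mm under 21 N, so it is on its stop. The bystanders haven't moved. Handing in.

```bash
python3 - <<'E'
from h import *
ctrl.finish_job()
E
```

```text
the job is handed in; nothing more can be done
```

The lever is home at the far-left slot end, the one marked by the round disc, and the job is handed in. I pushed it straight from the near-left slot with the outside of the closed fingers, without pinching it. I kept a slight leftward bias so it stayed out of the cross passage.

**Last checks:**
- **Fully home:** a final nudge of about 21 N moved the tool only about 1.7 mm. In both camera views the lever sits at or slightly past the predicted 0.27 rad line, an offset of about the 2 mm calibration error.
- **Other slots:** a picture at the crossing showed the stem still in the left slot.
- **Bystanders:** the shoe last, tin and insoles look unmoved in the top picture, and the arm was clear of everything.
- **Time:** about 13.5 s on the clock, against the 51 s limit.

**Disagreements:**
- **Disc detection:** the network missed the disc in the top picture, so I read its position from the image. A moderate-confidence detection in the scene camera agreed with it.
- **Final tool position:** the fingers ended about 14 mm further along than I had predicted. I put this down to their contact face being thinner than assumed, but did not check it.

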